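# Contact-temperature check of a sloping cold plate

## Robot

A 6-joint arm with a two-finger parallel gripper is mounted at the origin on a cart in front of the work surface, level with it; the furniture and walls round the work are solid. World frame = base frame: x ahead of the robot, y to its left, z up, the work surface at z = 0. Lengths are in m, angles in rad, forces in N, time in s.
With the tool pointing down it reaches from about 0.275 to 1 m from the base axis. Payload 8.4 kg.
Tool frame: the origin (TCP) lies at the very end of the fingers, on their centre line; the grasp point (between the pads) lies 19 mm behind it; z points along the fingers, y is the line along which they close (so a half turn about z gives the same grasp; the last joint's range is limited). The gripper opens to 85 mm and grips with 20 to 120 N. Pads are 22 mm wide; open, the fingers measure 114 mm over their backs; the gripper's body (76 mm by 85 mm) begins 54 mm behind the grasp point. The pads swing forward as they close: fully open they stand 13 mm farther back than shut.
Start: joints at [-1.282, 0.353, 1.633, -0, 1.155, -0.002], TCP at [0.179, -0.599, 0.231] pointing down, gripper open.
Joint ranges: [-2.63, 2.63], [-0.92, 2.1], [0.06, 2.66], [-1.3, 4.44], [0, 2.69], [-3.02, 3.02]. Speed limits (rad/s): [2.22, 2.22, 2.79, 3.14, 3.14, 3.14].

## Interface

Orientations are given as a 3x3 rotation matrix whose columns are the frame's x, y, z axes.
In Python, from station import manip gives the robot as it stands. Calls block until the motion is done:
- manip.reach(position, orientation): joint-space move of the TCP to a pose.
- manip.line_to(position, orientation=None, max_speed=0.15): straight line of the TCP; orientation=None keeps the orientation; max_speed is the mean speed in m/s.
- manip.movej(angles): joint-space move.
- manip.command_gripper(opening, squeeze=None): finger opening in m; squeeze is the grip in N (None keeps the last); returns when the fingers have stopped.
- manip.wait(seconds).
- manip.solve_ik(position, orientation): joint angles nearest the present ones, or None.
- manip.get_state(): the state.
- manip.snapshot(name): name is "scene" or "top" or "wrist"; returns the picture (420x560x3 uint8, red, green, blue); there is no depth.
- manip.camera_params(name): a dict with "mtx" (3x3 intrinsics, pixels), "world_to_cam" (4x4, takes a point from world to camera coordinates); the wrist camera has in their place "tool_from_camera" (4x4, takes a point from camera to tool coordinates, whose origin is the TCP and whose axes are the flange's). Camera axes: x right, y up, looking along -z (the intrinsics and any distortion apply to the point x, -y, -z); pixel columns grow to the right and rows downward; lengths in m; the calibration is good to about 2 mm. A picture is of the moment at which its call begins: read the wrist's pose just before it. camera_params takes no time and is no camera call.
A pose or a line that the arm cannot do raises manip.Unreachable and nothing moves.
- manip.close_job(): hands the job in; it is judged then, once.
Trained networks look in the newest picture that a camera, given by its name, has taken for a name from the list of things; names that differ only in an ending like _2 or _b are one class to them, and where a whole thing is asked for, a point or a joint stands for the part that bears it (a point fixed in the world has none). Each returns a list of dicts, best first, with "confidence" (0 to 1); they miss things now and then, are a little off and sometimes report something else, mostly with a low value. They report only what shows in the picture. A call takes as long as a camera call.
- manip.boxes_of(camera, query): "extent" ([left, top, width, height] in pixels, round what is visible of it).
- manip.place_of(camera, query): "centre" ([column, row] in pixels: a listed point, or the origin of a listed thing).
The state is a dict: "time": time; "qpos": joint angles; "joint_vel": joint speeds; "joint_torque": joint torques, N m; "tcp_pos": TCP position; "tool_rot": TCP orientation; "wrist_force": force on the tool from outside, world axes, zero at the start; "torque": the same for the moment, N m; "opening": finger opening in m; "grasp_force": force on a finger pad.
Only numpy, scipy, OpenCV 4.12 (cv2) and the standard library are available. Lean on these libraries where they do the work, as an engineer would, in place of code of your own. Each camera call takes 0.05 s, during which the arm holds its last target. There are 200 camera calls.

## Task

Check the sloping cold plate with the surface thermometer: take the thermometer out of its stand, put its copper tip squarely on the middle of the black check disc and press it straight in with light, even pressure (about 5 N, the sprung tip half way in, never rammed) while keeping it quite still for two full seconds. Then hang it back upright in the fork of its stand and let go, leaving the cheese, the tub and the jar where they are.

Things in the scene. Friction and masses are not known exactly. Their poses are not given: they have to be found in the camera images.
- thermometer: Loose surface thermometer, about 0.12 kg, hanging upright in the stand. Origin: centre of the underside of its black flange (34 mm across, 5 mm thick). z points up along the white block handle, 28 mm (x) by 24 mm (y), which spans z 4 to 68; small display on its -x face. Below the flange, on the z axis: a black neck 14 mm across, a thin steel stem, a copper tip.
- neck_end (a point): Lower end of the thermometer's neck, 24 mm below its origin. Under it the 9 mm stem and the 15 mm tip. The stem telescopes (stiff, no slip in use); its setting varies: the tip's flat end, not pressed, is 53 to 65 mm below this point. The tip is sprung along the thermometer's z: starts to move in at 2 N, then 1 mm per 2 N, hard stop at 3 mm (8 N).
- stand: Fixed grey stand with a fork on top. Origin: on the worktop, straight below the hanging thermometer. Base disc 92 mm across, 10 mm high; post at x +38 mm, no higher than the fork. The slot is open towards the stand's -x. At the start the thermometer's x and y axes agree with the stand's within 0.1 rad.
- fork_seat (a point): Where the thermometer's origin sits when hung: on the fork's upper face, 106 mm above the worktop. Fork 8 mm thick; slot 22 mm wide (stand's y), open to -x, closed 16 mm behind this point (+x). Neck in the slot, flange on the tines. Lips 3 mm high on the tines' front ends (x -28 to -23 mm) and at the back (from x +23) keep the flange in.
- cold_plate: Fixed aluminium plate on a tube frame. Origin: on the worktop under the plate's middle. Plate face 270 mm (up the slope) by 380 mm (body y), sloping 0.45 rad upward towards the body's +x (away from the robot); its middle is 112 mm above the worktop. A wire rail stands 19 mm high along its lower edge.
- check_disc: Black check disc with a white rim, 42 mm across (black part 35 mm), 3 mm thick, stuck to the cold plate. Origin: centre of its underside; z is its outward normal, square to the sloping plate; the black face is at z 3 mm.
- cheese: Bystander: pale block of cheese 74x87x43 mm lying loose on the cold plate. Origin: centre of its underside.
- tub: Bystander: small white tub with strawberry print, 72 mm across, 71 mm high, standing loose on the cold plate. Origin: centre of its underside.
- jar: Bystander: jar with dark lid and yellow content, 61 mm across, 85 mm high, standing loose on the worktop. Origin: centre of its underside.

How it is judged:
On the way:
1. the tip is pressed on the check disc with 3 to 7.5 N, within 7 mm of its middle, square to it within 0.12 rad, and kept still (under 10 mm/s) for 1.8 s (contact force between thermometer and check_disc between 3 and 7.5 N and x of check_disc in the frame of thermometer between -0.007 and 0.007 m and y of check_disc in the frame of thermometer between -0.007 and 0.007 m and angle between the z axis of thermometer and the z axis of check_disc, either way round below 0.12 rad and linear speed of thermometer below 0.01 m/s), for 1.8 s.
At the end, for the whole second after the job is handed in: after the reading, the thermometer hangs upright (within 0.12 rad) and at rest in the fork of the stand, its flange on the fork (origin 102 to 109 mm above the stand's and within 10 mm of its axis); cheese, tub and jar within 15 mm of where they were (horizontal distance between thermometer and stand below 0.01 m and z of thermometer in the frame of stand between 0.102 and 0.109 m and angle between thermometer's own z axis and vertical below 0.12 rad and contact force between thermometer and stand above 0.3 N and linear speed of thermometer below 0.02 m/s and distance of each of cheese, tub, jar from where it was at the start of the episode below 0.015 m); the robot touches nothing.
It fails at once if the thermometer is rammed against the check disc or the cold plate (over 15 N) (contact force between thermometer and check_disc above 15 N or contact force between thermometer and cold_plate above 15 N).
It fails at once if the cheese, the tub or the jar is moved by more than 30 mm (distance of any of cheese, tub, jar from where it was at the start of the episode above 0.03 m).
It also fails if it takes over 54 s, if anything falls off the work surface, if the arm or the gripper's body presses on something with over 40 N, if the wrist force passes 120 N, or if a joint passes its speed limit or range.

## Working session

There is one attempt and no reset: what is moved stays moved. The work goes in short steps, each a Python script; the robot and the scene stay as the last script left them, time stands still between calls to the robot, and variables do not carry over. Pictures are saved under pics/ and viewed, at most 11 in all, crops included, and the job is handed in when it is done.

```bash
ls; mkdir -p pics
python3 - <<'E'
from station import manip as m
import cv2,numpy as np
ims=[]
for c in ["scene","top"]:
    im=m.snapshot(c); p=m.camera_params(c); print(c,{k:np.round(v,4).tolist() if not isinstance(v,str) else v for k,v in p.items()})
    cv2.imwrite(f"pics/{c}0.png",im[:,:,::-1])
    for q in ["thermometer","neck_end","stand","fork_seat","cold_plate","check_disc","cheese","tub","jar"]:
        r=m.place_of(c,q); b=m.boxes_of(c,q)
        print(q,[(np.round(x["centre"],1).tolist(),round(x["confidence"],2)) for x in r[:2]],[(np.round(x["extent"]).tolist(),round(x["confidence"],2)) for x in b[:1]])
print(m.camera_params("wrist")); s=m.get_state(); print(s)
E
```

```text
pics
station.py
scene {'mtx': [[521.0, 0.0, 270.4399], [0.0, 521.0, 212.9199], [0.0, 0.0, 1.0]], 'world_to_cam': [[-0.8975, -0.441, 0.0061, 0.4786], [0.2365, -0.4695, 0.8507, -0.2521], [-0.3722, 0.7649, 0.5257, -1.4861], [0.0, 0.0, 0.0, 1.0]]}
thermometer [([325.3, 195.7], 0.7), ([274.0, 241.4], 0.61)] [([324.0, 176.0, 10.0, 44.0], 0.69)]
neck_end [([326.4, 203.1], 0.71)] [([323.0, 175.0, 10.0, 42.0], 0.74)]
stand [] [([316.0, 194.0, 24.0, 35.0], 0.69)]
fork_seat [([324.2, 195.6], 0.61), ([324.0, 221.5], 0.39)] [([313.0, 192.0, 26.0, 34.0], 0.67)]
cold_plate [([234.2, 279.4], 0.9)] [([162.0, 196.0, 133.0, 124.0], 0.71)]
check_disc [([324.2, 198.6], 0.61), ([225.2, 250.1], 0.41)] [([217.0, 247.0, 13.0, 10.0], 0.4)]
cheese [([244.3, 294.2], 0.79)] [([227.0, 272.0, 36.0, 42.0], 0.6)]
tub [([274.8, 238.9], 0.73)] [([267.0, 216.0, 33.0, 31.0], 0.56)]
jar [([299.2, 188.7], 0.89)] [([295.0, 169.0, 14.0, 22.0], 0.58)]
top {'mtx': [[435.5109, 0.0, 273.443], [0.0, 435.5109, 215.4693], [0.0, 0.0, 1.0]], 'world_to_cam': [[-0.0027, -1.0, -0.0038, -0.061], [0.9878, -0.0033, 0.1559, -0.553], [-0.15
[... 1317 characters left out ...]
.15517988e+00, -2.40871938e-03]), 'joint_vel': array([ 0.00097391, -0.00035339,  0.00062464, -0.00048082, -0.00021862,
       -0.00150564]), 'joint_torque': array([-3.30228322e-04, -6.05160999e+01, -3.42437017e+01, -5.02963883e-05,
        1.21635505e-03, -5.48843684e-05]), 'tcp_pos': array([ 0.17921713, -0.59875399,  0.23128673]), 'tool_rot': array([[ 9.58004551e-01,  2.86752995e-01,  7.44176773e-06],
       [ 2.86752995e-01, -9.58004551e-01, -1.49998976e-05],
       [ 2.82798179e-06,  1.65039193e-05, -1.00000000e+00]]), 'wrist_force': array([ 0.03706161,  0.36432876, -0.1569861 ]), 'torque': array([-0.01543921, -0.05221392, -0.03207496]), 'grasp_force': 0.0, 'opening': 0.08526944793691538}
```

View pics/scene0.png

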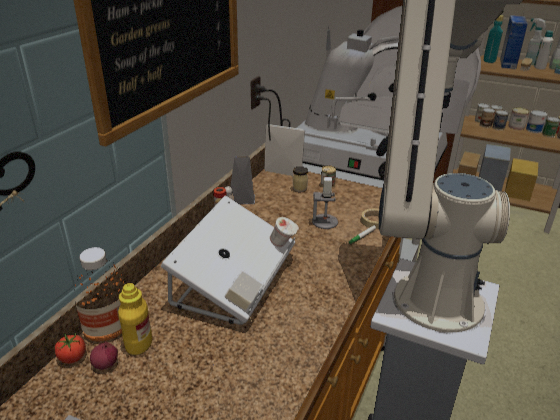

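View pics/top0.png

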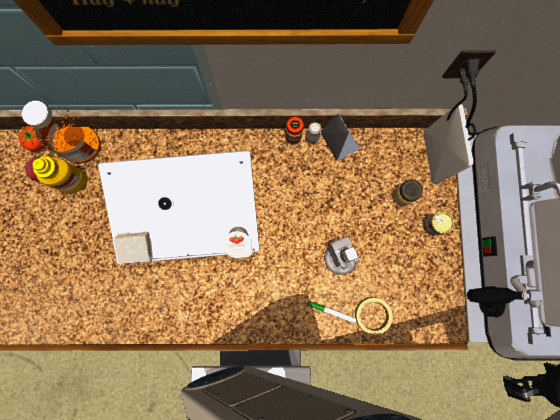

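The scene picture shows the thermometer in its stand at about (325,195) and the plate with its disc at (224,253). The top picture puts the stand at (340,257), the disc at (165,204), the cheese at (132,247) and the tub at (238,242).

Next I'll compute positions from these and refine them with wrist views.

```bash
cat > h.py <<'E'
import numpy as np, cv2
from scipy.optimize import least_squares
from scipy.spatial.transform import Rotation as R
from station import manip as m
def cam(c):
    p=m.camera_params(c); K=p["mtx"]
    if c=="wrist":
        s=m.get_state(); T=np.eye(4); T[:3,:3]=s["tool_rot"]; T[:3,3]=s["tcp_pos"]
        W=np.linalg.inv(T@p["tool_from_camera"])
    else: W=p["world_to_cam"]
    return K,W
def proj(C,P):
    K,W=C; P=np.atleast_2d(P); c=P@W[:3,:3].T+W[:3,3]; c=c*[1,-1,-1]; u=c@K.T; return u[:,:2]/u[:,2:]
def ray(C,uv):
    K,W=C; d=np.linalg.inv(K)@[uv[0],uv[1],1.]; d=d*[1,-1,-1]; Ri=W[:3,:3].T
    return -Ri@W[:3,3], Ri@d/np.linalg.norm(d)
def onz(C,uv,z):
    o,d=ray(C,uv); return o+d*(z-o[2])/d[2]
def tri(obs):
    A=np.zeros((3,3));b=np.zeros(3)
    rs=[ray(C,u) for C,u in obs]
    for o,d in rs: Q=np.eye(3)-np.outer(d,d);A+=Q;b+=Q@o
    X=np.linalg.solve(A,b); return X,[np.linalg.norm((np.eye(3)-np.outer(d,d))@(X-o)) for o,d in rs]
def down(yaw): # tool down, tool x at yaw
    c,s=np.cos(yaw),np.sin(yaw); return np.array([[c,s,0],[s,-c,0],[0,0,-1.]])
def save(n,im): cv2.imwrite(f"pics/{n}.png",im[:,:,::-1])
E
python3 - <<'E'
from h import *
T,S=cam("top"),cam("scene")
np.set_printoptions(precision=4,suppress=True)
for n,a,b in [("therm",(344,255),(325.3,195.7)),("disc",(165,204.3),(224.5,252)),("tub",(240,236.5),(274.5,239)),("cheese",(132.4,242.4),(244.3,294.2)),("jar",(401.4,196.7),(299.2,188.7)),("plate",(185.2,212.6),(234.2,279.4))]:
    print(n,*tri([(T,a),(S,b)]))
print("seat z.106",onz(T,(342.2,256.5),.106),"stand z0",onz(T,(340,257),0.0))
# plate corners in top image: far-left, far-right at z=.112+.135 sin.45, near at -
h=.135*np.sin(.45)
for uv,z in [((100,165),.112+h),((249,152),.112+h),((258,254),.112-h),((121,264),.112-h)]: print(onz(T,uv,z))
E
```

```text
therm [ 0.442  -0.2405  0.1096] [np.float64(0.0015215550918205702), np.float64(0.0015215550918206194)]
disc [0.5714 0.2136 0.1252] [np.float64(0.001968256364526616), np.float64(0.001968256364526469)]
tub [0.4986 0.0276 0.0768] [np.float64(0.006991099780325548), np.float64(0.006991099780325539)]
cheese [0.4702 0.303  0.0804] [np.float64(0.00715265171660706), np.float64(0.007152651716607009)]
jar [ 0.614  -0.4243  0.0025] [np.float64(0.002197614977992192), np.float64(0.002197614977992142)]
plate [0.5652 0.1843 0.0088] [np.float64(0.0020836706056545132), np.float64(0.002083670605654564)]
seat z.106 [ 0.437  -0.2369  0.106 ] stand z0 [ 0.4422 -0.2471  0.    ]
[0.6605 0.3656 0.1707]
[ 0.6924 -0.0028  0.1707]
[ 0.4476 -0.0213  0.0533]
[0.4222 0.3423 0.0533]
```

Run:
```python
from h import *
np.set_printoptions(precision=4,suppress=True)
views=[]
for i,(off,yaw) in enumerate([((-.10,0),np.pi),((0.0,0.06),np.pi)]):
    m.reach([0.44+off[0],-.24+off[1],.29],down(yaw)); print(m.get_state()["qpos"],m.get_state()["time"])
    C=cam("wrist"); im=m.snapshot("wrist"); save(f"w{i}",im); views.append(C)
    for q in ["thermometer","neck_end","stand","fork_seat"]:
        r=m.place_of("wrist",q); b=m.boxes_of("wrist",q)
        print(q,[(np.round(x["centre"],1).tolist(),round(x["confidence"],2)) for x in r[:2]],[(np.round(x["extent"]).tolist(),round(x["confidence"],2)) for x in b[:1]])
import pickle; pickle.dump(views,open("v.pkl","wb"))
cv2.imwrite("pics/w01.png",np.hstack([cv2.imread("pics/w0.png")[:,80:480],cv2.imread("pics/w1.png")[:,80:480]]))
```

```text
[-0.6187 -0.0453  1.9759 -0.0001  1.2108 -2.1883] 3.7917
thermometer [([272.2, 265.2], 0.88), ([504.6, 294.7], 0.74)] [([254.0, 232.0, 33.0, 88.0], 0.74)]
neck_end [([154.6, 340.7], 0.75), ([273.3, 261.6], 0.7)] [([253.0, 234.0, 34.0, 84.0], 0.62)]
stand [([270.3, 231.3], 0.9)] [([239.0, 201.0, 72.0, 102.0], 0.67)]
fork_seat [([273.2, 270.9], 0.65), ([502.7, 293.5], 0.27)] []
[-0.3901  0.0592  1.8713 -0.0003  1.2121 -1.9627] 4.7833
thermometer [([209.1, 178.2], 0.74)] [([175.0, 160.0, 52.0, 55.0], 0.64)]
neck_end [([212.0, 176.8], 0.68)] [([174.0, 164.0, 53.0, 49.0], 0.82)]
stand [([223.8, 163.5], 0.82), ([461.9, 217.9], 0.57)] [([177.0, 126.0, 80.0, 97.0], 0.97)]
fork_seat [([214.4, 179.6], 0.59)] [([176.0, 128.0, 84.0, 96.0], 0.77)]
```

View pics/w01.png

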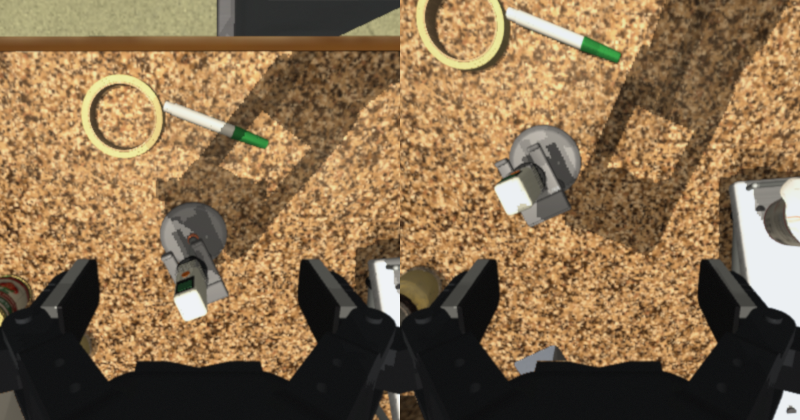

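Wrist views: the handle top is at about (270,305) in w0, with the display facing the robot, and at about (195,195) in w1. I'll zoom in to get the yaw.

Run:
```python
import cv2,numpy as np
a=cv2.imread("pics/w0.png")[195:325,225:325];b=cv2.imread("pics/w1.png")[115:245,160:260]
f=lambda i:cv2.resize(i,None,fx=4,fy=4,interpolation=cv2.INTER_CUBIC)
cv2.imwrite("pics/z01.png",np.hstack([f(a),f(b)]))
```

```text
(no output)
```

View pics/z01.png

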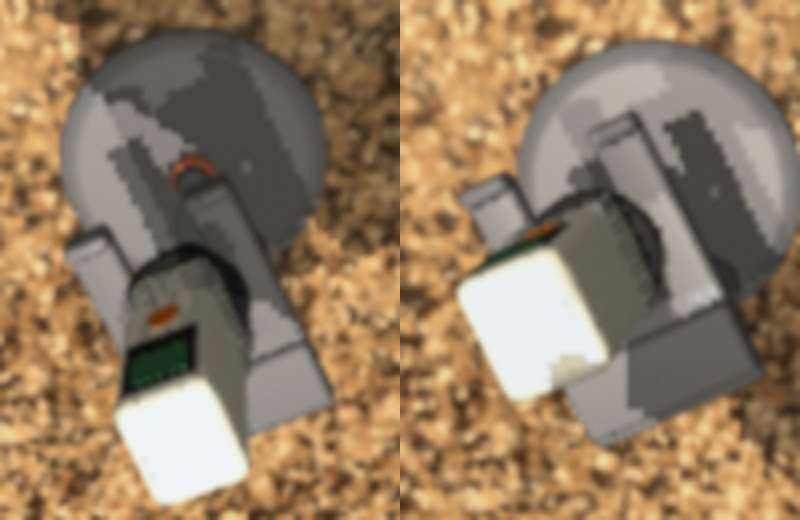

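Run:
```python
from h import *
import pickle
np.set_printoptions(precision=4,suppress=True)
V=pickle.load(open("v.pkl","rb")); off=[np.array([225,195]),np.array([160,115])]
def fit(model,obs,z):
    def f(p,ret=False):
        c,s=np.cos(p[2]),np.sin(p[2]); P=np.c_[p[0]+model[:,0]*c-model[:,1]*s,p[1]+model[:,0]*s+model[:,1]*c,np.full(len(model),z)]
        return np.concatenate([(proj(V[i],P)-(np.array(obs[i])/4+off[i])).ravel() for i in obs])
    r=least_squares(f,[.44,-.24,0]); return r.x,r.fun.reshape(-1,2)
H=np.array([[-14,-12],[-14,12],[14,12],[14,-12]])/1000
o={0:[(118,410),(205,377),(247,470),(170,503)],1:[(60,290),(155,248),(207,360),(125,400)]}
for z in (.17,.174,.178): print("handle",z,*fit(H,o,z))
for k in o: print(k,fit(H,{k:o[k]},.174)[0])
F=np.array([[-28,-11],[-28,11]])/1000
o={0:[(110,228),(188,207)],1:[(110,175),(188,133)]}
print("fork",*fit(F,o,.109))
for k in o: print(k,fit(F,{k:o[k]},.109)[0])
```

```text
handle 0.17 [ 0.4407 -0.2463  0.4223] [[-2.5316 -0.5443]
 [ 0.3711 -2.1536]
 [ 2.6864 -0.2387]
 [-2.2519  0.9081]
 [-1.8529 -0.1098]
 [ 0.9181 -1.5911]
 [ 3.9911  1.1839]
 [-1.5009  2.5477]]
handle 0.174 [ 0.439  -0.2457  0.422 ] [[-2.1945  0.2796]
 [ 1.0776 -1.4617]
 [ 3.5531  0.801 ]
 [-1.7404  2.067 ]
 [-2.7456 -0.9725]
 [ 0.4528 -2.652 ]
 [ 3.7862  0.6437]
 [-2.1161  2.1857]]
handle 0.178 [ 0.4374 -0.245   0.4218] [[-1.8456  1.1321]
 [ 1.8069 -0.7445]
 [ 4.4465  1.8755]
 [-1.2128  3.2635]
 [-3.6653 -1.8584]
 [-0.0256 -3.7426]
 [ 3.5766  0.0916]
 [-2.749   1.8172]]
0 [ 0.4387 -0.2458  0.419 ]
1 [ 0.4393 -0.2455  0.4243]
fork [ 0.4404 -0.2455  0.4021] [[ 0.0739  1.0854]
 [-0.1654 -1.2559]
 [-0.465  -0.7136]
 [ 0.5456  0.8622]]
0 [ 0.4416 -0.2485  0.285 ]
1 [ 0.4394 -0.2435  0.4816]
```

Handle and fork fits agree: the thermometer is at (0.440, -0.2455) with yaw about 0.42, and the stand's yaw is about 0.40. Next is the disc.

```bash
cat >> h.py <<'E'
yawp=.08
def plateR(tx=0.): # tool orientation with z=-disc normal
    B=R.from_euler("zy",[yawp,-.45]).as_matrix()  # body: x up slope, z normal
    return B@down(tx)
n=R.from_euler("zy",[yawp,-.45]).as_matrix()[:,2]
E
python3 - <<'E'
from h import *
np.set_printoptions(precision=4,suppress=True)
D=np.array([.571,.214,.125]); print(n)
obs=[];ims=[]
t=R.from_euler("zy",[yawp,-.45]).as_matrix()
for d in (.17*n-.03*t[:,1], .17*n+.04*t[:,1]-.03*t[:,0],.24*n):
    m.reach(D+d,plateR(0)); C=cam("wrist"); im=m.snapshot("wrist"); ims.append(im)
    r=m.place_of("wrist","check_disc");b=m.boxes_of("wrist","check_disc")
    p=proj(C,D)[0]
    g=cv2.cvtColor(im,cv2.COLOR_RGB2GRAY); u,v=p.astype(int); g2=g[max(v-60,0):v+60,max(u-60,0):u+60]
    k,l,st,ce=cv2.connectedComponentsWithStats((g2<70).astype('uint8'))
    j=[(st[i,4],np.round(ce[i]+[max(u-60,0),max(v-60,0)],1).tolist(),st[i,:4].tolist()) for i in range(1,k) if st[i,4]>100]
    print(m.get_state()["qpos"],p,[(x["centre"],round(x["confidence"],2)) for x in r[:2]],[(x["extent"]) for x in b[:1]],j)
    if r: obs.append((C,r[0]["centre"]))
print(tri(obs))
save("d",np.hstack([i[::2,::2] for i in ims[:2]])); print(m.get_state()["time"])
E
```

```text
[-0.435   0.      0.9004]
[ 0.48   -0.035   2.0711 -0.308   0.7247  2.1631] [247.1919 180.8198] [([245.1, 178.0], 0.96)] [[226.0, 156.5, 41.1, 42.4]] [(np.int32(932), [245.3, 179.3], [41, 42, 36, 35])]
[ 0.6637  0.0012  2.0728 -0.4064  0.7461  2.4109] [323.2934 148.6581] [([319.1, 145.8], 0.7)] [[299.0, 123.3, 44.2, 45.4]] [(np.int32(984), [321.2, 147.2], [41, 41, 36, 37])]
[ 0.5885 -0.1213  2.008  -0.3137  0.8993  2.2317] [277.8264 168.6386] [([279.3, 164.2], 0.87)] [[260.6, 149.4, 35.6, 33.6]] [(np.int32(606), [276.2, 167.7], [45, 46, 29, 28])]
(array([0.5767, 0.2154, 0.1174]), [np.float64(0.001919284543037776), np.float64(0.0016064297033436118), np.float64(0.0034339342426368677)])
9.95
```

View pics/d.png

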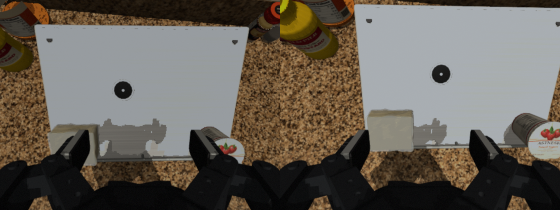

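```bash
sed -i 's/"zy"/"ZY"/' h.py
python3 - <<'E'
from h import *
np.set_printoptions(precision=4,suppress=True)
P=m.camera_params("wrist")["tool_from_camera"]; K=m.camera_params("wrist")["mtx"]
D=np.array([.571,.214,.125]);t=R.from_euler("zy",[yawp,-.45]).as_matrix(); n0=t[:,2]
V=[]
for d in (.17*n0-.03*t[:,1], .17*n0+.04*t[:,1]-.03*t[:,0],.24*n0):
    T=np.eye(4);T[:3,:3]=t@down(0);T[:3,3]=D+d;V.append((K,np.linalg.inv(T@P)))
u=[(245.3,179.3),(321.2,147.2),(276.2,167.7)]
print(tri(list(zip(V,u))))
for C,x in zip(V,u): print(onz(C,x,.122),onz(C,x,.125))
T=cam("top"); print(onz(T,(165,204.3),.125)); print(n)
E
```

```text
(array([0.5702, 0.2161, 0.1307]), [np.float64(0.0009835544058490664), np.float64(0.0006932232421399911), np.float64(0.0016652167460449625)])
[0.573  0.2163 0.122 ] [0.5723 0.2161 0.125 ]
[0.5738 0.2146 0.122 ] [0.5728 0.215  0.125 ]
[0.571  0.2169 0.122 ] [0.5702 0.2169 0.125 ]
[0.5696 0.2128 0.125 ]
[-0.4336 -0.0348  0.9004]
```

Run:
```python
from h import *
np.set_printoptions(precision=4,suppress=True)
Q=down(.42); X=np.array([.440,-.2455,0])
m.command_gripper(.06,40)
m.reach(X+[0,0,.26],Q); m.line_to(X+[0,0,.132],Q)
s=m.get_state(); print(s["time"],s["tcp_pos"],s["wrist_force"],s["qpos"])
print(m.command_gripper(0.0,40)); m.wait(.3)
s=m.get_state(); print(s["time"],s["tcp_pos"],s["wrist_force"],s["torque"],s["opening"],s["grasp_force"])
m.line_to(X+[0,0,.141],Q,max_speed=.05); s=m.get_state(); print(s["time"],s["tcp_pos"],s["wrist_force"],s["opening"])
save("g",m.snapshot("wrist"))
```

```text
13.0333 [ 0.4406 -0.2457  0.1327] [ 0.3647 -0.3459  1.3856] [-0.5116  0.2913  1.9781 -0.      0.8709  0.6389]
False
13.7417 [ 0.4405 -0.2458  0.1327] [-0.1716  1.0335  6.3757] [ 0.1553  0.1141 -0.0359] 0.02392651796986673 43.32911431789398
14.075 [ 0.4401 -0.2456  0.1413] [ 0.9347  0.064  -1.4541] 0.023306611826511316
```

View pics/g.png

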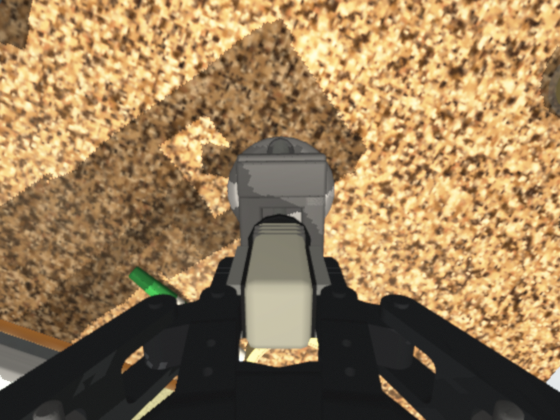

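Gripped cleanly at 24 mm opening and lifted clear of the lips. The stand in the picture is aligned with the tool. Next I slide it out and go above the disc.

Run:
```python
from h import *
np.set_printoptions(precision=4,suppress=True)
Q=down(.42); X=np.array([.440,-.2455,0]); ex=np.array([np.cos(.41),np.sin(.41),0])
m.line_to(X-.075*ex+[0,0,.141],Q,max_speed=.1)
m.line_to(X-.075*ex+[0,0,.36],Q,max_speed=.25)
s=m.get_state(); print(s["time"],s["wrist_force"])
D=np.array([.571,.2155,.1255])
m.reach(D+.22*n,plateR(.42)); m.line_to(D+.132*n,max_speed=.15); m.wait(.3)
s=m.get_state(); print(s["time"],s["tcp_pos"]-D-.132*n,s["qpos"],s["wrist_force"],s["opening"])
save("p",m.snapshot("wrist"))
for c in ("scene",): im=m.snapshot(c); save("p2",cv2.resize(im[150:330,150:360],None,fx=3,fy=3,interpolation=cv2.INTER_CUBIC))
F=[]
for i in range(8): m.wait(.02); F.append(m.get_state()["wrist_force"]@n)
print(F)
```

```text
16.05 [-0.3132  0.5672 -2.2674]
18.875 [0.0001 0.0002 0.0008] [ 0.4956  0.0434  2.0768 -0.3042  0.6261  1.7779] [ 0.3371 -0.1738 -1.0893] 0.02366770498349676
[np.float64(-1.235871556879775), np.float64(-1.3484042799650657), np.float64(-1.212771116483875), np.float64(-0.4112693208837944), np.float64(-0.7636292898989449), np.float64(-1.262193893432868), np.float64(-1.9659901507196635), np.float64(-1.3724462524112577)]
```

View pics/p.png

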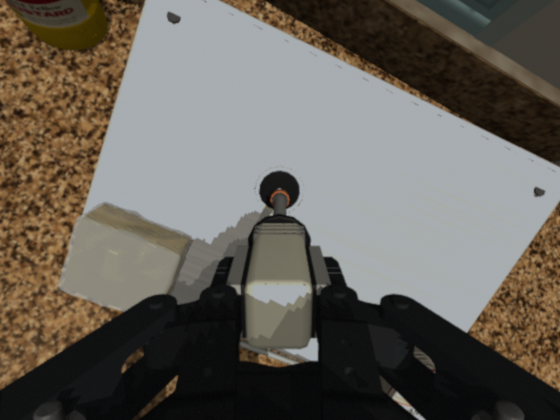

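View pics/p2.png

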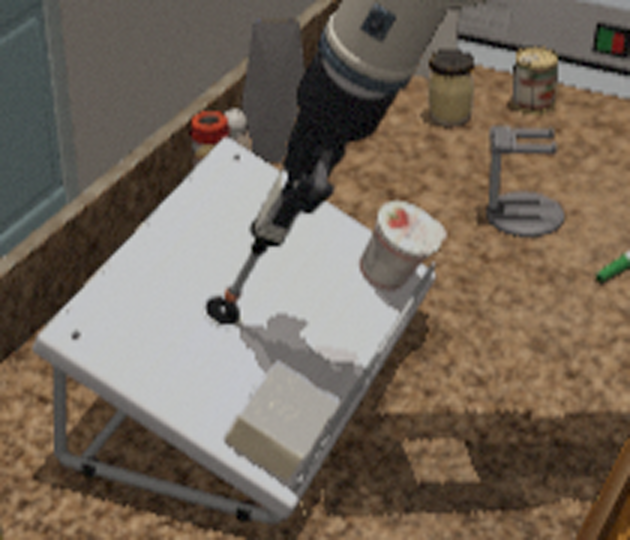

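Both pictures show the tip on the axis above the disc, about 15 mm off the face. The shadow and alignment look right. Next is the press, guided by force.

```bash
cat >> h.py <<'E'
def force(k=8,dt=.02):
    F=[]
    for _ in range(k): m.wait(dt); F.append(m.get_state()["wrist_force"])
    return np.mean(F,0)
E
python3 - <<'E'
from h import *
np.set_printoptions(precision=4,suppress=True)
D=np.array([.571,.2155,.1255])
f0=force(20); h=.126; m.line_to(D+h*n,max_speed=.03); log=[]
while h>.094:
    h-=.001; m.line_to(D+h*n,max_speed=.02); m.wait(.05); f=(force(5)-f0)@n; log.append((round(h,4),round(f,2)))
    if f>1.2: break
print(log)
for _ in range(5):
    f=(force(15)-f0)@n; print(h,f,m.get_state()["time"])
    if abs(f-5)<.6: break
    h-=np.clip((5-f)*.0005,-.0015,.001); m.line_to(D+h*n,max_speed=.01); m.wait(.1)
s0=m.get_state(); G=[]
for _ in range(12): G.append((force(10)-f0)@n)
s=m.get_state(); print(np.array(G),s["time"]-s0["time"],(s["tcp_pos"]-s0["tcp_pos"]),s["tcp_pos"]-D-h*n,s["time"],s["wrist_force"]-f0)
E
```

```text
[(0.125, np.float64(-0.46)), (0.124, np.float64(0.18)), (0.123, np.float64(-0.19)), (0.122, np.float64(0.65)), (0.121, np.float64(-0.13)), (0.12, np.float64(0.15)), (0.119, np.float64(0.06)), (0.118, np.float64(0.05)), (0.117, np.float64(0.01)), (0.116, np.float64(-0.02)), (0.115, np.float64(0.47)), (0.114, np.float64(0.2)), (0.113, np.float64(0.24)), (0.112, np.float64(4.11))]
0.11199999999999999 3.6048993220339853 25.4083
0.11130244966101698 5.221547569179357 26.0083
[5.0406 5.3401 5.8455 5.2021 5.5163 5.1615 5.0952 5.1803 5.1598 5.048
 5.2043 5.0974] 2.0 [-0.  0. -0.] [-0.  0.  0.] 28.0083 [-2.2871 -1.3641  4.4312]
```

Run:
```python
from h import *
np.set_printoptions(precision=4,suppress=True)
D=np.array([.571,.2155,.1255])
C=cam("wrist"); im=m.snapshot("wrist"); save("q",im[120:270,200:350].repeat(4,0).repeat(4,1))
print(proj(C,[D,D+.0175*plateR(.42)[:,0],D-.0175*plateR(.42)[:,0],D+.0175*plateR(.42)[:,1],D-.0175*plateR(.42)[:,1]])-[200,120],[(np.array(x["centre"])-[200,120],x["confidence"]) for x in m.place_of("wrist","check_disc")[:1]], m.get_state()["time"])
```

```text
[[ 79.215   77.9161]
 [ 79.2391  56.0341]
 [ 79.1917  98.9968]
 [101.5238  77.9179]
 [ 56.9052  77.9143]] [(array([77.5, 75.8]), 0.88)] 28.1083
```

View pics/q.png

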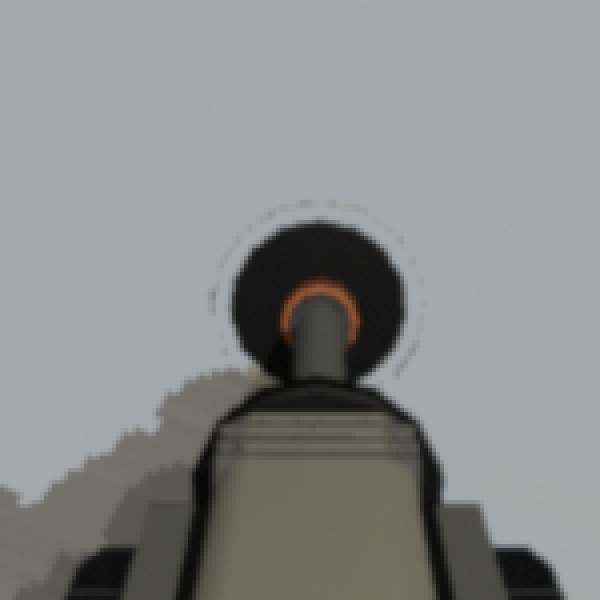

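Disc centre in the crop is (79.7, 77), against the predicted (79.2, 77.9), so the tip is centred within about 1 mm. The reading is done, so now I take it back to the stand.

Run:
```python
from h import *
np.set_printoptions(precision=4,suppress=True)
D=np.array([.571,.2155,.1255])
Q=down(.42); X=np.array([.440,-.2455,0]); ex=np.array([np.cos(.41),np.sin(.41),0])
m.line_to(D+.22*n,max_speed=.12)
m.reach(X-.075*ex+[0,0,.36],Q)
m.line_to(X-.075*ex+[0,0,.141],Q,max_speed=.2); m.wait(.2)
f0=force(12)
m.line_to(X+[0,0,.141],Q,max_speed=.06); m.wait(.15)
print(force(8)-f0,m.get_state()["time"])
z=.135; log=[]; m.line_to(X+[0,0,z],Q,max_speed=.04)
while z>.1265:
    m.wait(.05); f=force(5)-f0; log.append((round(z,4),f.round(2).tolist(),m.get_state()["tcp_pos"][2].round(4)))
    if f[2]>1.5: break
    z-=.0007; m.line_to(X+[0,0,z],Q,max_speed=.02)
print(log,m.get_state()["time"])
save("r",m.snapshot("wrist"))
```

```text
[-0.2493 -0.0167 -0.1897] 34.2833
[(0.135, [-0.05, -0.09, -0.3], np.float64(0.135)), (0.1343, [-0.37, 0.34, 0.04], np.float64(0.1343)), (0.1336, [-0.67, 0.1, -0.28], np.float64(0.1336)), (0.1329, [-0.42, -0.41, -0.14], np.float64(0.1329)), (0.1322, [-1.41, 0.55, 6.57], np.float64(0.1327))] 36.25
```

View pics/r.png

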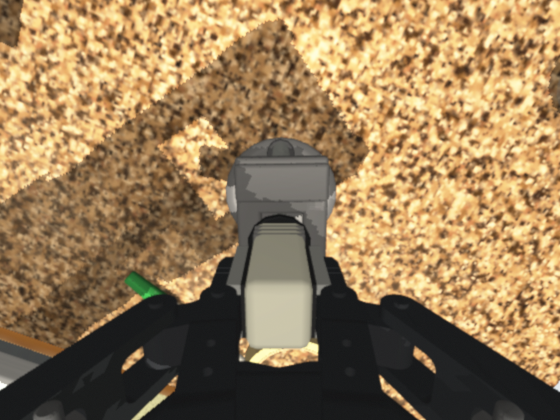

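The thermometer seated at the same height as at the start (0.1327) with clean contact, so I'll release, back off and check.

Run:
```python
from h import *
np.set_printoptions(precision=4,suppress=True)
Q=down(.42); X=np.array([.440,-.2455,0])
m.command_gripper(.06,20); m.line_to(X+[0,0,.27],Q,max_speed=.1)
m.reach([.34,-.24,.29],down(np.pi)); m.wait(.3)
for c in ("wrist","scene","top"):
    im=m.snapshot(c)
    if c=="wrist": a=im[195:325,225:325]
    if c=="scene": b=im[165:235,290:345]
    for q in ("thermometer","cheese","tub","jar"): print(c,q,[(np.round(x["centre"],1),round(x["confidence"],2)) for x in m.place_of(c,q)[:1]])
f=lambda i:cv2.resize(i,(400,520),interpolation=cv2.INTER_CUBIC)
save("e",np.hstack([f(a),f(b)])); s=m.get_state(); print(s["time"],s["wrist_force"])
```

```text
wrist thermometer [(array([271.2, 270.1]), 0.84)]
wrist cheese []
wrist tub [(array([503.9, 298.3]), 0.86)]
wrist jar []
scene thermometer [(array([325.8, 197.5]), 0.57)]
scene cheese [(array([243.1, 294.4]), 0.97)]
scene tub [(array([277.2, 239.7]), 0.63)]
scene jar [(array([299.8, 191.3]), 0.55)]
top thermometer [(array([344.5, 256. ]), 0.64)]
top cheese [(array([132.7, 244. ]), 0.94)]
top tub [(array([237.8, 238.2]), 0.73)]
top jar [(array([400.5, 196.2]), 0.69)]
41.7167 [-0.1244 -0.4605  0.898 ]
```

View pics/e.png

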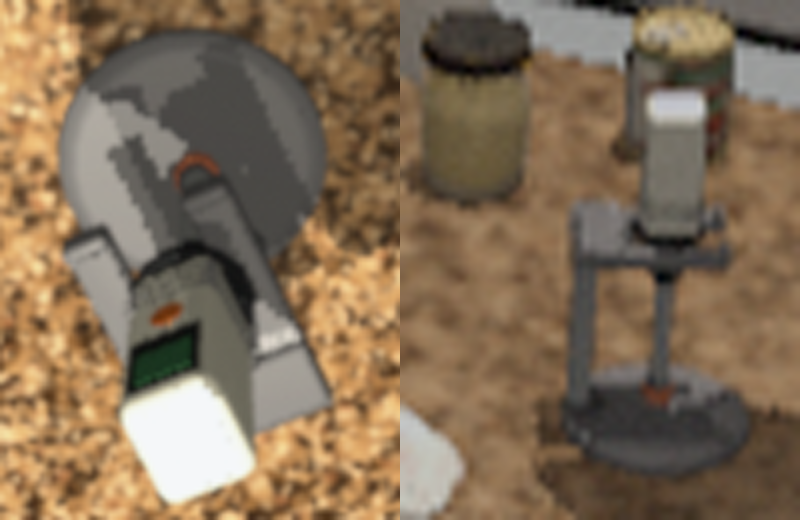

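The thermometer hangs upright in the fork as it did at the start. The cheese, tub and jar haven't moved beyond detection noise.

```bash
python3 -c "
from station import manip as m
print(m.close_job())"
```

```text
the job is handed in; nothing more can be done
None
```

The check disc was pressed at about 5 N for just over 2 s, the thermometer hangs upright in its stand again, the cheese, tub and jar were left in place, and the job was handed in at about 42 s; no verdict came back.

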